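# Free the printed card and hold a gaping clip over its edge

## Task

The little card printer on the shop counter has a printed picture card standing in its slot: press its keys one at a time, first yellow, then blue, then red, to free the card. Then squeeze the handles of the orange spring clip so its jaws open wide, take it off its stand, and hold it upright and gaping over the middle of the card's top edge, with the edge well inside the open jaws but clip and card not touching, ready for me to slip a backing sheet in. Finish while still holding the clip squeezed open there: do not let go or let it bite, and leave the other things on the counter alone.

Things in the scene. Friction and masses are not known exactly. Their poses are not given: they have to be found in the camera images.
- key_yellow_top (a point): Centre of the top face of the yellow round push key (28 mm across, in a black housing 44 mm across, 12 mm tall) on the printer's deck; at rest 22 mm above the deck, 82 mm above the counter. Presses straight down 6 mm: moves from 1.5 N, fully down at 5 N; springs back. The three keys stand in a row 50 mm apart along the printer's y, colours in any order.
- key_blue_top (a point): The same for the blue key.
- key_red_top (a point): The same for the red key.
- key_yellow (a joint): Travel of the yellow key: 0 up, 0.006 m fully down; pressed beyond 0.004.
- key_blue (a joint): Travel of the blue key, likewise.
- key_red (a joint): Travel of the red key, likewise.
- printer: White card printer, 180 mm deep (x) by 240 mm wide (y) with its deck (top) 60 mm above the counter; fixed. Origin under its centre, z up. The keys stand 50 mm towards -x of its centre, the card 50 mm towards +x.
- card_top (a point): Middle of the top edge of the stiff picture card, which stands upright in the printer's slot, fixed: 3 mm thick (along this point's x), 130 mm wide (along its y), its top edge 58 mm above the deck, 118 mm above the counter. z up.
- clip_stand: Stand of the clip: dark wooden foot 80 x 100 x 14 mm with an upright aluminium blade, 4 mm thick (along its x) and 70 mm wide (along its y), top 70 mm above the counter; fixed. Origin under the centre of the foot.
- clip: Orange spring clip, about 60 g, 26 mm wide along y, on the blade: jaws down and biting it, handles up. Origin on the axis of its spring barrel (12 mm thick, rests on the blade's top). Opens and closes along x; z points from jaws to handles; x and -x sides are alike. Lift it straight up by 40 mm or more to clear the blade.
- clip_grip (a point): Where to squeeze: midway between the two orange handles, 33 mm above the barrel axis, 109 mm above the counter at the start; axes as the clip's. The handles lean outwards like a V: 57 mm over their outsides at their tops, which are 14 mm above this point, narrowing downwards. Squeezing them together along x opens the jaws.
- clip_mouth (a point): Middle of the mouth: on the clip's mid-plane level with the jaw tips, 71 mm below clip_grip, same axes. Fully squeezed, the jaw tips stand 31 mm apart; the gap narrows to 19 mm at 18 mm above this point, and the barrel closes it 32 mm above.
- clip_jaw (a joint): Turn of each of the two jaws (they move alike): 0 biting the 4 mm blade, -0.06 shut, 0.36 rad fully open at the end stop (0.22 rad: 21 mm at the tips). Squeezing the handles takes about 3 N to begin, 9 N to reach the stop, where they stand parallel, 22 mm over their outsides, and may be gripped with 20 to 40 N.
- game_box: Bystander: green card-game box 70 x 100 x 42 mm, loose; origin under its centre. Leave alone.
- globe: Bystander: cork globe 68 mm across on a dark round foot, 88 mm tall, loose; origin under its foot. Leave alone.
- mint_tin: Bystander: blue round tin 64 mm across, 55 mm tall, loose; origin under its centre. Leave alone.
Things that resemble listed ones, but are neither listed nor needed, are in the scene too. What is shaped like the clip but pink is not meant. Leave any turquoise look-alike of the clip_stand alone.

How it is judged:
By the outcome, as a careful person would: the job done as asked, in the order asked, and still so for the second after the job is handed in, while the arm keeps its last pose, push and grip.
It also fails if it takes over 54 s, if anything falls off the work surface, if the arm or the gripper's body presses on something with over 40 N, if the wrist force passes 120 N, or if a joint passes its speed limit or range.

## Robot

A 6-joint arm with a two-finger parallel gripper is mounted at the origin on the work surface. World frame = base frame: x ahead of the robot, y to its left, z up, the work surface at z = 0. Lengths are in m, angles in rad, forces in N, time in s.
With the tool pointing down it reaches from about 0.375 to 0.975 m from the base axis. Payload 3.8 kg.
Tool frame: the origin (TCP) lies midway between the tips of the shut fingers; the grasp point (between the pads) lies 19 mm behind it; z points along the fingers, y is the line along which they close (so a half turn about z gives the same grasp; the last joint's range is limited). The gripper opens to 85 mm and grips with 20 to 120 N. Pads are 22 mm wide; open, the fingers measure 114 mm over their backs; the gripper's body (76 mm by 85 mm) begins 54 mm behind the grasp point. The pads swing forward as they close: fully open they stand 13 mm farther back than shut.
Start: joints at [1.101, 0.264, 1.604, -0, 1.274, -0.037], TCP at [0.283, 0.613, 0.209] pointing down, gripper open.
Joint ranges: [-2.63, 2.63], [-0.94, 2.18], [0.31, 2.57], [-1.31, 4.45], [0, 2.66], [-2.55, 2.55]. Speed limits (rad/s): [2.57, 2.57, 3.14, 3.14, 3.14, 3.14].

## Interface

Orientations are given as a 3x3 rotation matrix whose columns are the frame's x, y, z axes.
In Python, from plant import state, optics, bot gives the robot as it stands.
- The arm moves only by the tool drive_tool, never from a script. Its argument "increments" is one flat list of numbers, 5 for each row, row after row: the shift along the tool's x, y, z in mm, then the turn about the tool's z in rad, then the opening, from 0 (shut) to 1 (fully open). A call has 1 to 20 rows; each row is the pose to reach, as a shift and turn from the pose commanded when the call began, along the tool's axes at that moment; what a row does not reach only later rows make up. A row lasts 1/10 s, in which the tool goes at most 50 mm and 8.59 degrees, less where a joint would pass 70% of its speed; a pose out of reach is approached as far as the arm can. A call with a gripper value outside its range is refused whole. The fingers move at their own pace and stop on an object; the grip force is fixed at half the most. Time passes only in rows, so rows that repeat a pose let the fingers close. It gives the time, the measured TCP pose, the force, the opening and the grip force at its end, in the units of the state.
- state(): the state, without advancing time (a new reading comes with each control period).
- optics.read_camera(name): name is "side" or "top" or "wrist"; returns a dict with "img" (420x560x3 uint8, blue, green, red), "range_z" (420x560 float32, m along the optical axis (not along the pixel's ray), 0 where there is no reading), "fx", "fy", "cx", "cy" (pixels), "view" (4x4, takes a point from world to camera coordinates); the wrist camera has in their place "T_tool_cam" (4x4, takes a point from camera to tool coordinates, whose origin is the TCP and whose axes are the flange's). Camera axes: x right, y up, looking along -z (the intrinsics and any distortion apply to the point x, -y, -z); pixel columns grow to the right and rows downward; lengths in m; the calibration is good to about 2 mm. A picture is of the moment at which its call begins: read the wrist's pose just before it.
- bot.close_job(): hands the job in; it is judged then, once.
The state is a dict: "time_s": time; "joints": joint angles; "qvel": joint speeds; "effort": joint torques, N m; "eef_pos": TCP position; "ee_rot": TCP orientation; "force": force on the tool from outside, world axes, zero at the start; "wrist_torque": the same for the moment, N m; "gripper_width": opening from 0.0 (shut) to 1.0 (fully open); "finger_force": force on a finger pad.
Only numpy, scipy, OpenCV 4.12 (cv2) and the standard library are available. Lean on these libraries where they do the work, as an engineer would, in place of code of your own. Each camera call takes 0.05 s, during which the arm holds its last target. There are 200 camera calls.

## Working session

There is one attempt and no reset: what is moved stays moved. The work goes in short steps, Python scripts to look and compute and a tool call to move; the robot and the scene stay as the last step left them, time stands still between calls to the robot, and variables do not carry over. Pictures are saved under pics/ and viewed, at most 10 in all, crops included, and the job is handed in when it is done.

Besides the shell and the picture viewer there is one more tool, called in YAML: its name, and indented under it one key for each argument. drive_tool: Moves the arm, as the interface text tells. Its arguments: {"type":"object","properties":{"increments":{"type":"array"}},"required":["increments"]}

```bash
mkdir -p pics; cat > h.py <<'E'
import numpy as np, cv2
from plant import state, optics, bot
def cam(n):
    s=state(); c=optics.read_camera(n)
    if n=="wrist":
        T=np.eye(4); T[:3,:3]=np.array(s["ee_rot"]).reshape(3,3); T[:3,3]=s["eef_pos"]
        c["W"]=T@np.array(c["T_tool_cam"])
    else: c["W"]=np.linalg.inv(np.array(c["view"]))
    return c
def ray(c,u,v):
    d=np.array([(u-c["cx"])/c["fx"],-(v-c["cy"])/c["fy"],-1.])
    return c["W"][:3,3], c["W"][:3,:3]@d
def plane(c,u,v,z):
    o,d=ray(c,u,v); return o+d*(z-o[2])/d[2]
def cloud(c):
    h,w=c["range_z"].shape; u,v=np.meshgrid(np.arange(w),np.arange(h)); r=c["range_z"]
    p=np.stack([(u-c["cx"])/c["fx"]*r,-(v-c["cy"])/c["fy"]*r,-r],-1)
    P=p@c["W"][:3,:3].T+c["W"][:3,3]; P[r<=0]=np.nan
    return P
E
python3 - <<'E'
from h import *
import pickle
for n in("top","side"):
    c=cam(n); cv2.imwrite(f"pics/{n}0.png",c["img"]); pickle.dump(c,open(n+".pkl","wb"))
    print(n,{k:v for k,v in c.items() if k not in("img","range_z")})
print(state())
E
```

```text
top {'fx': 422.992757160943, 'fy': 422.992757160943, 'cx': 280.85837949231814, 'cy': 213.71322157286903, 'view': array([[ 0.02309204, -0.99942193, -0.02495125, -0.01852575],
       [ 0.9956049 ,  0.0207237 ,  0.09133134, -0.62382429],
       [-0.09076146, -0.02695062,  0.99550792, -0.93262185],
       [ 0.        ,  0.        ,  0.        ,  1.        ]]), 'W': array([[ 0.02309204,  0.9956049 , -0.09076146,  0.53686419],
       [-0.99942193,  0.0207237 , -0.02695062, -0.03072183],
       [-0.02495125,  0.09133134,  0.99550792,  0.98494491],
       [ 0.        ,  0.        ,  0.        ,  1.        ]])}
side {'fx': 450.3388459883623, 'fy': 450.3388459883623, 'cx': 279.73805229509907, 'cy': 218.79050329903836, 'view': array([[-0.99182178, -0.12758676, -0.0033429 ,  0.60173157],
       [ 0.08759068, -0.69948731,  0.70925692, -0.12517308],
       [-0.09283011,  0.70316366,  0.70494216, -1.05403239],
       [ 0.        ,  0.        ,  0.        ,  1.        ]]), 'W': array([[-0.99182178,  0.08759068, -0.09283011,  0.50992853],
       [-0.12758676, -0.69948731,  0.70316366,  0.73037327],
 
[... 222 characters left out ...]
,
        1.27372702e+00, -3.68771077e-02]), 'qvel': array([-0.00010228, -0.00043888, -0.00112874, -0.0007378 ,  0.00109577,
        0.00121196]), 'effort': array([ 3.13599576e-04, -5.16707540e+01, -3.68588769e+01, -2.12274426e-05,
        6.27523448e-03,  4.05261130e-05]), 'eef_pos': array([0.28279667, 0.61209921, 0.20817725]), 'ee_rot': array([[-9.07773542e-01,  4.19459571e-01, -9.30148358e-04],
       [ 4.19460596e-01,  9.07771661e-01, -1.84934675e-03],
       [ 6.86361278e-05, -2.06894863e-03, -9.99997857e-01]]), 'force': array([-0.59168856,  0.10324012,  0.20714979]), 'wrist_torque': array([-0.00169617, -0.09823143,  0.01988048]), 'finger_force': 0.0, 'gripper_width': 1.002906417953109}
```

View pics/top0.png

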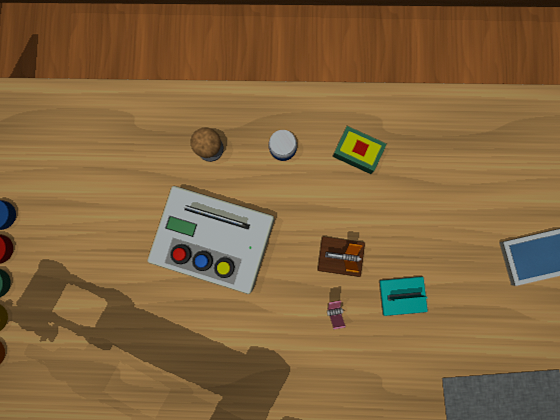

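View pics/side0.png

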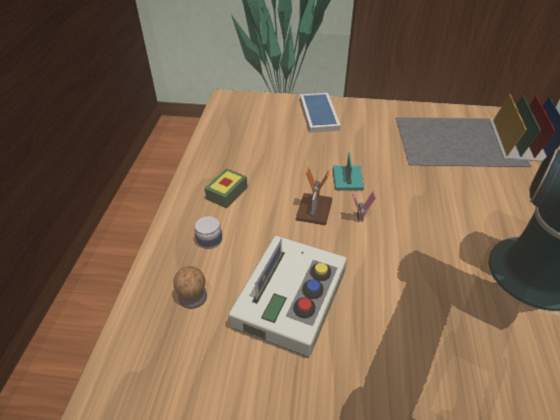

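Top view: printer around (210,240), with red, blue and yellow keys at (180,254), (203,261), (225,268). The card edge runs (187,207)–(248,226), and the orange clip is on the brown stand at (345,257). The pink decoy is at (336,313) and the turquoise stand at (404,295).

```bash
python3 - <<'E'
from h import *
import pickle
R={"red":[(0,170,70),(6,255,255)],"yellow":[(24,150,80),(34,255,255)],"blue":[(105,120,70),(125,255,255)],"orange":[(5,165,120),(18,255,255)]}
box={"top":dict(k=(160,235,245,285),c=(325,232,370,280)),"side":dict(k=(285,255,335,322),c=(300,160,332,215))}
for n in("top","side"):
    c=pickle.load(open(n+".pkl","rb")); P=cloud(c); hsv=cv2.cvtColor(c["img"],cv2.COLOR_BGR2HSV)
    for k,(a,b) in R.items():
        x0,y0,x1,y1=box[n]["c" if k=="orange" else "k"]
        m=cv2.inRange(hsv,np.array(a),np.array(b)); M=np.zeros_like(m); M[y0:y1,x0:x1]=m[y0:y1,x0:x1]
        v,u=np.nonzero(M); 
        if len(u)==0: print(n,k,"none"); continue
        print(n,k,len(u),u.mean(),v.mean(),"plane82",plane(c,u.mean(),v.mean(),.082).round(4),"depth",np.nanmedian(P[v,u],0).round(4))
        if k=="orange":
            nl,L,S,C=cv2.connectedComponentsWithStats(M)
            for i in range(1,nl):
                if S[i,4]>5:
                    q=P[L==i]; print("  comp",S[i],"min",np.nanmin(q,0).round(3),"max",np.nanmax(q,0).round(3),"med",np.nanmedian(q,0).round(3))
    # card points: z in .1-.125 near printer
    Z=P[...,2]; 
    for nm,zl,zh,(x0,y0,x1,y1) in (("card",.095,.13,(170,190,260,235) if n=="top" else (245,230,290,305)),("deck",.054,.066,(140,180,280,295) if n=="top" else (228,235,350,350)),("stand foot",.009,.02,(312,230,372,280) if n=="top" else (294,190,335,226)),("blade",.045,.08,(312,230,372,280) if n=="top" else (294,180,335,226)),("handles",.09,.14,(312,230,372,280) if n=="top" else (294,160,335,226))):
        M=np.zeros(Z.shape,bool); M[y0:y1,x0:x1]=((Z>zl)&(Z<zh))[y0:y1,x0:x1]
        q=P[M]
        if len(q)<5: print(n,nm,len(q)); continue
        r=cv2.minAreaRect(q[:,:2].astype(np.float32)*1000)
        print(n,nm,len(q),"z",np.median(q[:,2]).round(4),q[:,2].max().round(4),"rect",np.round(r[0],1),np.round(r[1],1),round(r[2],1),"med",np.median(q,0).round(4))
    cv2.imwrite(f"pics/{n}_clip.png",cv2.resize(c["img"][225:285,310:380] if n=="top" else c["img"][155:225,290:340],None,fx=8,fy=8,interpolation=cv2.INTER_CUBIC))
E
```

```text
top red 134 178.71641791044777 253.96268656716418 plane82 [0.5282 0.2102 0.082 ] depth [0.5282 0.2098 0.0813]
top yellow 137 222.90510948905109 267.7810218978102 plane82 [0.5012 0.1143 0.082 ] depth [0.5009 0.1141 0.0813]
top blue 134 200.7462686567164 260.9029850746269 plane82 [0.5146 0.1623 0.082 ] depth [0.5145 0.1623 0.0813]
top orange 139 353.0719424460432 251.6474820143885 plane82 [ 0.5417 -0.1611  0.082 ] depth [ 0.5469 -0.1575  0.1088]
  comp [346 244  16  11 120] min [ 0.537 -0.171  0.076] max [ 0.557 -0.146  0.125] med [ 0.547 -0.159  0.104]
  comp [346 269  10   3  17] min [ 0.503 -0.159  0.117] max [ 0.506 -0.141  0.126] med [ 0.504 -0.152  0.122]
top card 118 z 0.1172 0.1215 rect [611.3 136.2] [129.5   3.2] 74.2 med [0.6111 0.1363 0.1172]
top deck 7621 z 0.0596 0.0656 rect [563.6 149.7] [239.8 179.5] 74.3 med [0.5703 0.1438 0.0596]
top stand foot 1100 z 0.0135 0.0199 rect [ 531.7 -142.9] [100.1  79.8] 83.3 med [ 0.5319 -0.1304  0.0135]
top blade 98 z 0.0766 0.08 rect [ 533.5 -143.3] [69.3 18.3] 75.3 med [ 0.5335 -0.1487  0.0766]
top handles 205 z 0.1107 0.1256 rect [ 530.  -155.5] [26.6 55.6] 83.2 med [ 0.5428 -0.1554  0.1107]
side red none
side yellow none
side blue 84 313.0 284.8095238095238 plane82 [0.5162 0.1636 0.082 ] depth [0.516  0.1651 0.0836]
side orange none
side card 284 z 0.1115 0.1228 rect [612.9 136.5] [129.7   4.8] 74.4 med [0.6141 0.1434 0.1115]
side deck 6354 z 0.0618 0.066 rect [565.1 150. ] [242.3 180.2] 74.4 med [0.5689 0.1778 0.0618]
side stand foot 718 z 0.0159 0.02 rect [ 533.7 -142.1] [104.2  80. ] 83.1 med [ 0.5301 -0.1337  0.0159]
side blade 93 z 0.0683 0.0796 rect [ 532.3 -137.5] [18.1 61.2] 4.4 med [ 0.5342 -0.14    0.0683]
side handles 118 z 0.1104 0.1272 rect [ 532.  -154.9] [28.8 55.3] 83.1 med [ 0.5464 -0.1524  0.1104]
```

```bash
cat >> h.py <<'E'
def go(x,y,z,yaw=None,s=None):
    "shift mm + turn to bring the TCP to x,y,z (m) with tool y at world angle yaw (deg)"
    s=s or state(); R=np.array(s["ee_rot"]).reshape(3,3)
    d=R.T@(np.array([x,y,z])-s["eef_pos"])*1000
    now=np.degrees(np.arctan2(R[1,1],R[0,1])); t=0 if yaw is None else np.radians((now-yaw+180)%360-180)
    print("t",round(s["time_s"],2),"pos",np.round(s["eef_pos"],4),"yaw",round(now,2),"F",np.round(s["force"],1),"g",round(s["gripper_width"],3),"-> shift",d.round(1),"turn",round(t,3))
E
python3 -c "
from h import *
go(.5027,.1152,.1,-11)"
```

```text
t 0.1 pos [0.2828 0.6121 0.2082] yaw 65.2 F [-0.6  0.1  0.2] g 1.003 -> shift [-408.1 -358.6  108.9] turn 1.33
```

drive_tool:
  increments: [-408,-358.5,50,1.33,0,-408,-358.5,50,1.33,0,-408,-358.5,50,1.33,0,-408,-358.5,50,1.33,0,-408,-358.5,50,1.33,0,-408,-358.5,50,1.33,0,-408,-358.5,50,1.33,0,-408,-358.5,50,1.33,0,-408,-358.5,50,1.33,0,-408,-358.5,50,1.33,0,-408,-358.5,50,1.33,0,-408,-358.5,50,1.33,0,-408,-358.5,50,1.33,0,-408,-358.5,50,1.33,0,-408,-358.5,50,1.33,0,-408,-358.5,50,1.33,0,-408,-358.5,100,1.33,0,-408,-358.5,100,1.33,0,-408,-358.5,100,1.33,0,-408,-358.5,100,1.33,0]

```text
time_s: 2.1
eef_pos: [0.5042, 0.1169, 0.111]
ee_rot: [[0.19, 0.982, 0.002], [0.982, -0.19, 0.0], [0.001, 0.002, -1.0]]
force: [0.6, 0.1, 0.1]
gripper_width: 0.002
finger_force: 0.0
```

```bash
python3 -c "
from h import *
go(.5027,.1152,.0765,-11)"
```

```text
t 2.1 pos [0.5042 0.1169 0.111 ] yaw -10.95 F [0.6 0.1 0.1] g 0.002 -> shift [-1.9 -1.2 34.5] turn 0.001
```

drive_tool:
  increments: [-2,-1,15,0,0,-2,-1,24,0,0,-2,-1,28,0,0,-2,-1,31,0,0,-2,-1,33,0,0,-2,-1,34,0,0,-2,-1,34.5,0,0,-2,-1,34.5,0,0,-2,-1,34.5,0,0]

```text
time_s: 3.0
eef_pos: [0.5019, 0.1144, 0.075]
ee_rot: [[0.191, 0.982, 0.0], [0.982, -0.191, 0.0], [0.0, 0.0, -1.0]]
force: [-0.2, -0.7, 0.1]
gripper_width: -0.001
finger_force: 0.0
```

```bash
python3 - <<'E'
from h import *
c=cam("side"); go(.5027,.1152,.0765)
cv2.imwrite("pics/s1.png",cv2.resize(c["img"][200:350,220:370],None,fx=4,fy=4,interpolation=cv2.INTER_CUBIC))
go(.5027,.1152,.0765)
E
```

```text
t 3.05 pos [0.5019 0.1145 0.0751] yaw -11.0 F [ 0.2 -0.5 -0.8] g 0.003 -> shift [ 0.9  0.6 -1.4] turn 0
t 3.05 pos [0.5019 0.1145 0.0751] yaw -11.0 F [ 0.2 -0.5 -0.8] g 0.003 -> shift [ 0.9  0.6 -1.4] turn 0
```

View pics/s1.png

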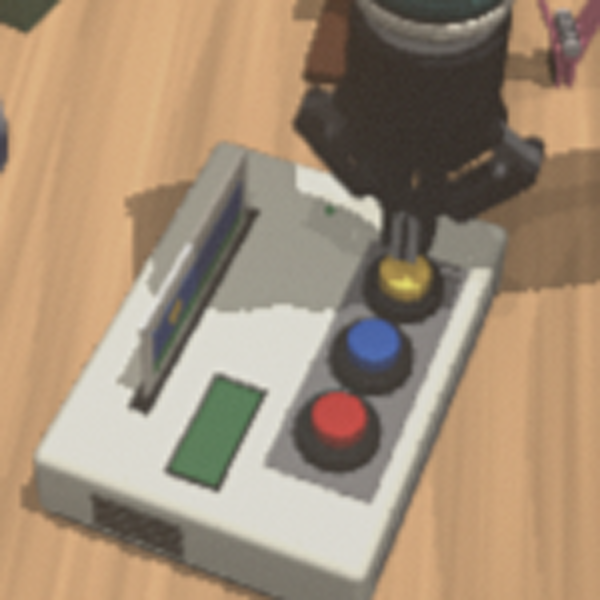

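The shut fingertips are over the yellow key at about (405,250) in the crop, but almost no force shows. I'll go down in small steps.

drive_tool:
  increments: [1,0.5,1,0,0,1,0.5,2,0,0,1,0.5,2,0,0]

```text
time_s: 3.35
eef_pos: [0.5023, 0.1153, 0.0727]
ee_rot: [[0.191, 0.982, -0.0], [0.982, -0.191, -0.0], [-0.0, -0.0, -1.0]]
force: [0.4, 0.1, -0.9]
gripper_width: -0.004
finger_force: 0.0
```

drive_tool:
  increments: [0,0,1,0,0,0,0,2,0,0,0,0,2,0,0]

```text
time_s: 3.65
eef_pos: [0.5022, 0.1153, 0.0706]
ee_rot: [[0.191, 0.982, -0.0], [0.982, -0.191, -0.0], [-0.0, -0.0, -1.0]]
force: [-0.1, 0.3, 0.1]
gripper_width: -0.002
finger_force: 0.0
```

```bash
python3 - <<'E'
from h import *
c=cam("wrist"); go(.5027,.1152,.0765)
P=cloud(c); print(c["fx"],c["cx"],c["cy"],c["T_tool_cam"])
hsv=cv2.cvtColor(c["img"],cv2.COLOR_BGR2HSV)
for k,a,b in (("y",(24,150,60),(34,255,255)),("b",(105,120,70),(125,255,255)),("r",(0,170,70),(6,255,255))):
    M=cv2.inRange(hsv,a,b); v,u=np.nonzero(M); 
    if len(u): print(k,len(u),u.mean(),v.mean(),np.nanmedian(P[v,u],0).round(4))
cv2.imwrite("pics/w1.png",c["img"])
c=cam("side"); cv2.imwrite("pics/s2.png",c["img"][200:350,220:370])
E
```

```text
t 3.7 pos [0.5023 0.1153 0.0708] yaw -11.0 F [-0.2 -0.5  1.1] g 0.002 -> shift [-0.   0.4 -5.7] turn 0
341.89442675555676 281.0941982396182 212.72814802688626 [[-2.77067235e-04  9.59450943e-01  2.81875525e-01  7.26688449e-02]
 [ 9.99999937e-01  2.03765685e-04  2.89361905e-04 -7.20206294e-04]
 [ 2.20191992e-04  2.81875588e-01 -9.59450939e-01 -1.64182391e-01]
 [ 0.00000000e+00  0.00000000e+00  0.00000000e+00  1.00000000e+00]]
y 232 314.48706896551727 227.26724137931035 [0.5033 0.1272 0.0814]
b 2941 302.8034682080925 163.76368582114927 [0.5151 0.1641 0.0815]
r 3713 299.30729868031244 42.106113654726634 [0.5279 0.2122 0.0815]
```

View pics/w1.png

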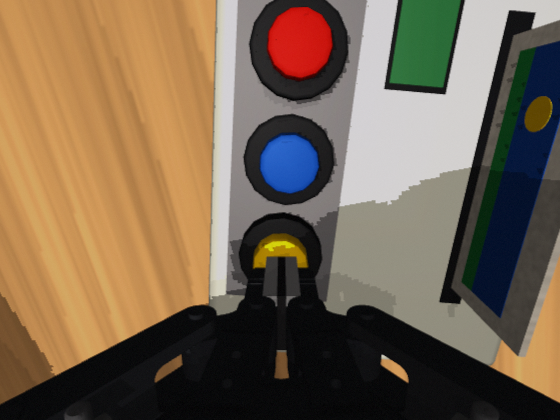

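Wrist view: the fingertips end at (281,258) over the yellow key, which is still up at z 0.0814, level with the others. I'll measure the actual tip height.

```bash
python3 - <<'E'
from h import *
c=cam("wrist"); P=cloud(c); s=state()
for v in range(238,300,5): print(v,[ (P[v,u]).round(4).tolist() for u in (281,272)], c["img"][v,281])
E
```

```text
238 [[0.5043, 0.1293, 0.0792], [0.5, 0.1303, 0.0797]] [  2  77 104]
243 [[0.5039, 0.1273, 0.0807], [0.4997, 0.1284, 0.0813]] [ 11 210 212]
248 [[0.5035, 0.1251, 0.0814], [0.4992, 0.1259, 0.0814]] [  6 133 175]
253 [[0.503, 0.1226, 0.0816], [0.4988, 0.1238, 0.0824]] [  3 131 172]
258 [[0.5039, 0.1274, 0.0986], [0.5, 0.1277, 0.0976]] [10 10  9]
263 [[0.5039, 0.1273, 0.1035], [0.5002, 0.1281, 0.1036]] [5 4 5]
268 [[0.504, 0.1275, 0.1088], [0.5002, 0.1274, 0.1069]] [7 7 6]
273 [[0.5039, 0.1272, 0.1125], [0.5004, 0.1277, 0.1123]] [4 6 4]
278 [[0.5039, 0.1271, 0.1166], [0.5006, 0.1282, 0.1176]] [9 6 8]
283 [[0.5038, 0.1268, 0.12], [0.5007, 0.1283, 0.1216]] [6 5 7]
288 [[0.5038, 0.1268, 0.1239], [0.5007, 0.1278, 0.1245]] [9 8 8]
293 [[0.5039, 0.1272, 0.128], [0.5009, 0.1282, 0.1289]] [10 10 10]
298 [[0.5037, 0.1261, 0.1295], [0.5007, 0.1269, 0.1299]] [21 22 24]
```

drive_tool:
  increments: [0,0,3,0,0,0,0,6,0,0,0,0,9,0,0,0,0,9,0,0]

```text
time_s: 4.2
eef_pos: [0.5018, 0.1152, 0.0611]
ee_rot: [[0.191, 0.982, -0.001], [0.982, -0.191, -0.0], [-0.0, -0.001, -1.0]]
force: [-1.1, 1.3, 0.5]
gripper_width: -0.003
finger_force: 0.0
```

drive_tool:
  increments: [0,0,2,0,0,0,0,4,0,0,0,0,4,0,0]

```text
time_s: 4.5
eef_pos: [0.5025, 0.1153, 0.0579]
ee_rot: [[0.191, 0.982, -0.0], [0.982, -0.191, -0.0], [-0.0, -0.0, -1.0]]
force: [-1.3, -0.6, 3.0]
gripper_width: -0.001
finger_force: 1.3
```

Contact comes at eef z≈0.060, so the real tips sit about 21 mm behind the reported TCP. I'll finish the press now.

drive_tool:
  increments: [0,0,2,0,0,0,0,3,0,0,0,0,3,0,0,0,0,3,0,0]

```text
time_s: 4.9
eef_pos: [0.5027, 0.1154, 0.0551]
ee_rot: [[0.191, 0.982, 0.0], [0.982, -0.191, 0.0], [0.0, 0.0, -1.0]]
force: [-2.0, 0.1, 5.2]
gripper_width: -0.002
finger_force: 2.1
```

drive_tool:
  increments: [0,0,1,0,0,0,0,1,0,0]

```text
time_s: 5.1
eef_pos: [0.5027, 0.1153, 0.0541]
ee_rot: [[0.191, 0.982, 0.0], [0.982, -0.191, 0.0], [0.0, 0.0, -1.0]]
force: [-1.8, -0.7, 5.6]
gripper_width: -0.002
finger_force: 2.6
```

```bash
python3 - <<'E'
from h import *
c=cam("wrist"); P=cloud(c); go(.5162,.1634,.0542)
hsv=cv2.cvtColor(c["img"],cv2.COLOR_BGR2HSV)
for k,a,b in (("y",(24,150,60),(34,255,255)),("b",(105,120,70),(125,255,255)),("r",(0,170,70),(6,255,255))):
    M=cv2.inRange(hsv,a,b); M[:,400:]=0; v,u=np.nonzero(M); 
    if len(u): print(k,len(u),np.nanmedian(P[v,u],0).round(4))
E
```

```text
t 5.15 pos [0.5027 0.1153 0.0541] yaw -11.0 F [-1.9 -0.5  5.3] g -0.003 -> shift [49.8  4.1 -0.1] turn 0
y 184 [0.5014 0.1272 0.0751]
b 3426 [0.5145 0.1647 0.0815]
r 4537 [0.5277 0.2119 0.0815]
```

Yellow is pressed fully (6 mm). Next is blue.

drive_tool:
  increments: [0,0,-15,0,0,0,0,-25,0,0,0,0,-25,0,0,50,3,-25,0,0,50,3,-25,0,0,50,3,-25,0,0,50,3,-10,0,0,50,3,-6,0,0,50,3,-3,0,0,50,3,-1,0,0,50,3,0,0,0,50,3,0,0,0,50,3,0,0,0]

```text
time_s: 6.45
eef_pos: [0.5144, 0.1632, 0.0542]
ee_rot: [[0.191, 0.982, -0.001], [0.982, -0.191, -0.001], [-0.001, -0.001, -1.0]]
force: [-3.1, -1.4, 4.7]
gripper_width: 0.001
finger_force: 2.4
```

```bash
cat > k.py <<'E'
from h import *
c=cam("wrist"); P=cloud(c); go(.5285,.2115,.0542)
hsv=cv2.cvtColor(c["img"],cv2.COLOR_BGR2HSV)
for k,a,b in (("y",(24,150,60),(34,255,255)),("b",(105,120,70),(125,255,255)),("r",(0,170,70),(6,255,255))):
    M=cv2.inRange(hsv,a,b); M[:,380:]=0; v,u=np.nonzero(M); 
    if len(u): print(k,len(u),np.nanmedian(P[v,u],0).round(4))
E
python3 k.py
```

```text
t 6.5 pos [0.5145 0.1632 0.0541] yaw -11.02 F [-3.9 -1.   4.8] g -0.004 -> shift [50.   4.5 -0.1] turn 0
b 549 [0.5167 0.174  0.0751]
r 3523 [0.528  0.213  0.0815]
```

Blue is fully down. Next is red, then up.

drive_tool:
  increments: [0,0,-15,0,0,0,0,-25,0,0,0,0,-25,0,0,50,4,-25,0,0,50,4,-25,0,0,50,4,-25,0,0,50,4,-10,0,0,50,4,-6,0,0,50,4,-3,0,0,50,4,-1,0,0,50,4,0,0,0,50,4,0,0,0,50,4,0,0,0]

```text
time_s: 7.8
eef_pos: [0.528, 0.2115, 0.0542]
ee_rot: [[0.191, 0.982, -0.001], [0.982, -0.191, -0.001], [-0.001, -0.001, -1.0]]
force: [-2.6, -1.4, 4.3]
gripper_width: 0.0
finger_force: 2.4
```

```bash
python3 k.py
```

```text
t 7.85 pos [0.5281 0.2116 0.0542] yaw -11.02 F [-2.3 -1.6  4.6] g -0.004 -> shift [-0.   0.4 -0. ] turn 0
b 291 [0.5189 0.1686 0.0815]
r 535 [0.5303 0.2223 0.0751]
```

```bash
python3 - <<'E'
from h import *
import pickle
go(.531,-.155,.20,-6.8)
c=pickle.load(open("top.pkl","rb")); P=cloud(c)
q=P[295:330,322:352].reshape(-1,3); q=q[q[:,2]>.02]; print("pink",q.min(0).round(3),q.max(0).round(3))
q=P[272:320,375:432].reshape(-1,3); q=q[q[:,2]>.01]; print("turq",q.min(0).round(3),q.max(0).round(3))
E
```

```text
t 7.85 pos [0.5281 0.2116 0.0542] yaw -11.02 F [-2.3 -1.6  4.6] g -0.004 -> shift [-359.4   72.8 -145.7] turn -0.074
pink [ 0.382 -0.144  0.028] [ 0.44  -0.11   0.087]
turq [ 0.402 -0.337  0.01 ] [ 0.489 -0.23   0.073]
```

drive_tool:
  increments: [0,0,-40,0,0,0,0,-90,0,0,0,0,-146,0,0,0,0,-146,0,0,-359,73,-146,-0.074,1,-359,73,-146,-0.074,1,-359,73,-146,-0.074,1,-359,73,-146,-0.074,1,-359,73,-146,-0.074,1,-359,73,-146,-0.074,1,-359,73,-146,-0.074,1,-359,73,-146,-0.074,1,-359,73,-146,-0.074,1,-359,73,-146,-0.074,1,-359,73,-146,-0.074,1,-359,73,-146,-0.074,1,-359,73,-146,-0.074,1]

```text
time_s: 9.55
eef_pos: [0.5317, -0.1529, 0.1999]
ee_rot: [[0.116, 0.993, 0.0], [0.993, -0.116, 0.0], [0.0, 0.0, -1.0]]
force: [0.7, 0.3, -0.1]
gripper_width: 0.997
finger_force: 0.0
```

```bash
python3 - <<'E'
from h import *
c=cam("wrist"); go(.531,-.155,.20,-6.8); P=cloud(c); Z=P[...,2]; D=np.hypot(P[...,0]-.531,P[...,1]+.155)<.07
for nm,a,b in(("handles",.09,.14),("tops",.117,.14),("blade",.06,.085),("foot",.009,.02)):
    q=P[(Z>a)&(Z<b)&(D if nm!="foot" else np.hypot(P[...,0]-.531,P[...,1]+.145)<.08)]
    if len(q)<5: print(nm,len(q)); continue
    r=cv2.minAreaRect(q[:,:2].astype(np.float32)*1000); print(nm,len(q),np.round(r[0],1),np.round(r[1],1),round(r[2],1),q[:,2].max().round(4))
cv2.imwrite("pics/w2.png",c["img"])
E
```

```text
t 9.6 pos [ 0.5317 -0.1531  0.2   ] yaw -6.66 F [-1.  -0.8 -0.7] g 1.0 -> shift [-2.  -0.5 -0. ] turn 0.002
handles 1521 [ 529.7 -155. ] [26.3 56.1] 83.3 0.1242
tops 537 [ 529.7 -155. ] [26.2 56.1] 83.2 0.1242
blade 1091 [ 531.7 -142.5] [70.1 24.3] 78.0 0.0849
foot 4872 [ 531.2 -142.3] [100.1  80.1] 83.3 0.02
```

View pics/w2.png

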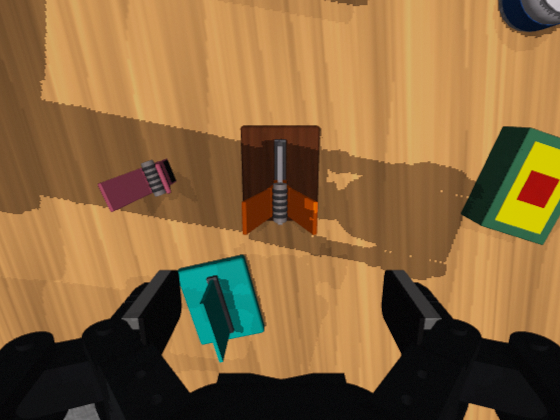

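The clip is at (280,200), centred between the fingertips at (165,275) and (400,275), with its tops measured at (0.530,-0.155). I'll descend around it and close partway.

drive_tool:
  increments: [-2,-1.5,40,0.002,1,-2,-1.5,80,0.002,1,-2,-1.5,110,0.002,1,-2,-1.5,125,0.002,1,-2,-1.5,130,0.002,1,-2,-1.5,130,0.002,1,-2,-1.5,130,0.002,0.7,-2,-1.5,130,0.002,0.6,-2,-1.5,130,0.002,0.5,-2,-1.5,130,0.002,0.5,-2,-1.5,130,0.002,0.5]

```text
time_s: 10.7
eef_pos: [0.5321, -0.1568, 0.0726]
ee_rot: [[0.12, 0.993, 0.005], [0.993, -0.12, -0.002], [-0.001, 0.005, -1.0]]
force: [-0.4, 0.8, 6.8]
gripper_width: 0.5
finger_force: 5.7
```

```bash
python3 - <<'E'
from h import *
c=cam("wrist"); go(.530,-.155,.07,-6.8); P=cloud(c); Z=P[...,2]; 
cv2.imwrite("pics/w3.png",c["img"])
print(state()["finger_force"])
E
```

```text
t 10.75 pos [ 0.5321 -0.1568  0.0727] yaw -6.88 F [-0.2  0.6  5.4] g 0.501 -> shift [ 1.5 -2.4  2.6] turn -0.001
5.66068584099412
```

View pics/w3.png

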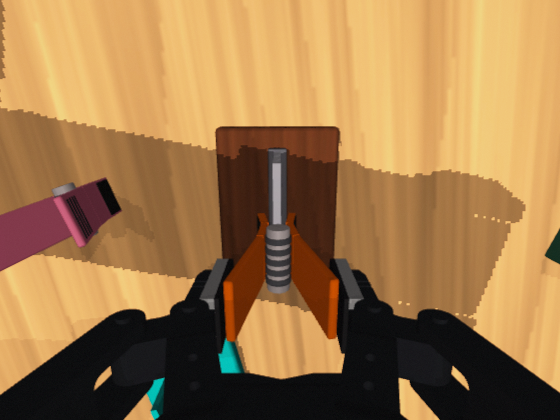

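The pads are on the outside of both orange handles at (228,300) and (337,300), symmetric about the barrel at (279,258). Continue squeezing.

drive_tool:
  increments: [0,0,0,0,0.45,0,0,0,0,0.4,0,0,0,0,0.35,0,0,0,0,0.3,0,0,0,0,0.28,0,0,0,0,0.28,0,0,0,0,0.28]

```text
time_s: 11.45
eef_pos: [0.5317, -0.1569, 0.0735]
ee_rot: [[0.12, 0.993, 0.004], [0.993, -0.12, -0.002], [-0.001, 0.004, -1.0]]
force: [-2.9, 0.2, 12.0]
gripper_width: 0.282
finger_force: 10.2
```

drive_tool:
  increments: [0,0,-1,0,0.26,0,0,-2,0,0.25,0,0,-2,0,0.24,0,0,-2,0,0.24,0,0,-2,0,0.24]

```text
time_s: 11.95
eef_pos: [0.5312, -0.1567, 0.0736]
ee_rot: [[0.12, 0.993, 0.003], [0.993, -0.12, -0.001], [-0.001, 0.003, -1.0]]
force: [-1.0, -0.6, 8.5]
gripper_width: 0.24
finger_force: 23.9
```

Finger force of 24 N at 0.24 means the handles are at the stop. Lift.

drive_tool:
  increments: [0,0,-5,0,0.24,0,0,-15,0,0.24,0,0,-30,0,0.24,0,0,-60,0,0.24,0,0,-100,0,0.24,0,0,-140,0,0.24,0,0,-180,0,0.24,0,0,-180,0,0.24,0,0,-180,0,0.24,0,0,-180,0,0.24]

```text
time_s: 12.95
eef_pos: [0.529, -0.1557, 0.251]
ee_rot: [[0.12, 0.993, -0.002], [0.993, -0.12, 0.001], [0.0, -0.002, -1.0]]
force: [0.0, -0.9, -1.6]
gripper_width: 0.248
finger_force: 23.5
```

```bash
python3 - <<'E'
from h import *
import pickle
c=cam("side"); go(.612,.1363,.2,-15.7); print(state()["finger_force"]); P=cloud(c); pickle.dump(c,open("side2.pkl","wb"))
p=np.array(state()["eef_pos"]); q=c["view"]@np.r_[p,1]; u=c["cx"]+c["fx"]*q[0]/-q[2]; v=c["cy"]-c["fy"]*q[1]/-q[2]; print(u,v)
u,v=int(u),int(v); v0=max(v-90,0);u0=max(u-80,0)
print(u0,v0); cv2.imwrite("pics/s4.png",cv2.resize(c["img"][v0:v0+140,u0:u0+160],None,fx=4,fy=4,interpolation=cv2.INTER_CUBIC))
E
```

```text
t 13.0 pos [ 0.5287 -0.1556  0.2503] yaw -6.88 F [-0.5  0.3 -1.3] g 0.245 -> shift [299.7  47.9  50.3] turn 0.154
23.535355031490326
321.6305333446554 128.60033627576803
241 38
```

View pics/s4.png

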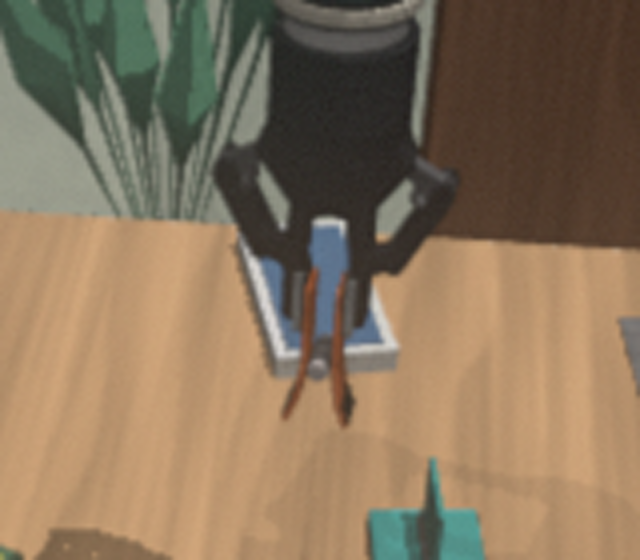

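The clip is held upright at (320,355) with its jaws gaping, tips at (288,415) and (345,420) in the crop. I'll measure it relative to the tool.

```bash
cat > m.py <<'E'
from h import *
import sys
def meas(c,n):
    s=state(); P=cloud(c); p=np.array(s["eef_pos"]); R=np.array(s["ee_rot"]).reshape(3,3)
    hsv=cv2.cvtColor(c["img"],cv2.COLOR_BGR2HSV); M=cv2.inRange(hsv,(3,150,50),(18,255,255))>0
    Q=(P-p)@R*1000; ok=M&(np.abs(Q)<70).all(-1)&(np.linalg.norm(Q,axis=-1)<75)
    q=Q[ok]; print(n,len(q))
    for lo in range(-40,50,8):
        w=q[(q[:,2]>=lo)&(q[:,2]<lo+8)]
        if len(w)>2: print("  toolz",lo,len(w),"x",w[:,0].min().round(1),w[:,0].max().round(1),"y",w[:,1].min().round(1),w[:,1].max().round(1),"zmax",w[:,2].max().round(1))
for n in sys.argv[1:]: meas(cam(n),n)
E
python3 m.py side wrist top
```

```text
side 26
  toolz -16 5 x 9.5 11.7 y -9.2 9.2 zmax -8.0
  toolz -8 3 x 8.1 10.5 y -9.5 -8.8 zmax -2.1
  toolz 0 3 x 10.5 13.5 y -10.3 -9.7 zmax 5.7
  toolz 8 4 x 8.8 12.1 y -10.9 -10.2 zmax 15.6
wrist 3124
  toolz -40 257 x -10.5 15.1 y -12.0 23.3 zmax -32.2
  toolz -32 221 x -9.7 14.8 y -11.9 21.6 zmax -24.0
  toolz -24 178 x -10.1 14.9 y -11.5 10.2 zmax -16.0
  toolz -16 161 x -9.8 14.7 y -11.6 10.2 zmax -8.0
  toolz -8 140 x -10.2 15.0 y -12.0 10.3 zmax -0.1
  toolz 0 92 x 6.7 14.7 y -13.1 11.5 zmax 7.9
  toolz 8 94 x 3.6 14.8 y -13.5 12.5 zmax 15.8
  toolz 16 183 x -7.9 14.9 y -16.4 14.7 zmax 24.0
  toolz 24 89 x -11.2 14.8 y -20.0 18.7 zmax 32.0
  toolz 32 38 x -10.3 14.8 y -20.2 19.1 zmax 36.0
top 26
  toolz 8 6 x 12.6 13.8 y -12.9 11.8 zmax 14.6
  toolz 16 8 x 8.8 13.7 y -14.9 13.7 zmax 23.8
  toolz 24 8 x 11.5 13.6 y -18.5 17.5 zmax 30.5
```

```bash
python3 -c "
from h import *
go(.6123,.1343,.2503,-15.7)"
```

```text
t 13.15 pos [ 0.5289 -0.1557  0.2501] yaw -6.87 F [ 0.5 -0.9 -0.9] g 0.244 -> shift [ 2.979e+02  4.810e+01 -1.000e-01] turn 0.154
```

drive_tool:
  increments: [10,2,0,0,0.24,30,5,0,0.02,0.24,60,10,0,0.03,0.24,90,15,0,0.05,0.24,120,20,0,0.07,0.24,150,24,0,0.09,0.24,180,29,0,0.1,0.24,210,34,0,0.12,0.24,240,39,0,0.14,0.24,265,43,0,0.154,0.24,285,46,0,0.154,0.24,295,48,0,0.154,0.24,298,48,0,0.154,0.24,298,48,0,0.154,0.24,298,48,0,0.154,0.24,298,48,0,0.154,0.24]

```text
time_s: 14.75
eef_pos: [0.613, 0.1332, 0.252]
ee_rot: [[0.272, 0.962, -0.0], [0.962, -0.272, -0.0], [-0.0, 0.0, -1.0]]
force: [0.7, 0.2, -0.4]
gripper_width: 0.242
finger_force: 23.5
```

```bash
cat > n.py <<'E'
from h import *
import sys
c=cam("wrist"); go(.6123,.1343,.138,-15.7); print(state()["finger_force"])
s=state(); P=cloud(c); p=np.array(s["eef_pos"]); R=np.array(s["ee_rot"]).reshape(3,3); Q=(P-p)@R*1000
Z=P[...,2]; m=(Z>.108)&(Z<.122)&(np.hypot(P[...,0]-.612,P[...,1]-.136)<.08)&(P[...,1]>.02)
hsv=cv2.cvtColor(c["img"],cv2.COLOR_BGR2HSV); m&=~(cv2.inRange(hsv,(3,150,50),(18,255,255))>0)
q=P[m]; r=cv2.minAreaRect(q[:,:2].astype(np.float32)*1000); print("card",len(q),np.round(r[0],1),np.round(r[1],1),round(r[2],1),q[:,2].max())
q=Q[m]; print("card in tool y",np.percentile(q[:,1],[2,50,98]).round(1),"x",np.percentile(q[:,0],[1,99]).round(1))
cv2.imwrite(sys.argv[1],c["img"])
E
python3 n.py pics/w5.png; python3 m.py wrist
```

```text
t 14.8 pos [0.6131 0.1332 0.252 ] yaw -15.76 F [ 0.8 -0.  -0.2] g 0.245 -> shift [  0.9  -1.1 114. ] turn -0.001
23.540257215499878
card 344 [615.9 155. ] [92.4  2.6] 74.2 0.12017847604912951
card in tool y [-4.4 -2.8 -1.9] x [-23.4  67.6]
wrist 3006
  toolz -40 258 x -10.1 14.7 y -12.0 23.3 zmax -32.1
  toolz -32 233 x -11.6 14.6 y -11.9 22.9 zmax -24.0
  toolz -24 167 x -11.1 14.6 y -11.5 10.2 zmax -16.0
  toolz -16 136 x -10.2 14.5 y -11.8 10.1 zmax -8.0
  toolz -8 105 x -10.7 14.4 y -12.1 10.2 zmax -0.1
  toolz 0 86 x 6.2 14.6 y -12.6 11.4 zmax 7.8
  toolz 8 87 x 2.8 14.5 y -13.7 12.5 zmax 16.0
  toolz 16 182 x -8.0 14.7 y -17.0 14.6 zmax 23.9
  toolz 24 67 x 12.6 14.8 y -19.5 17.6 zmax 31.8
  toolz 32 20 x 12.7 14.5 y -20.3 17.7 zmax 34.6
```

View pics/w5.png

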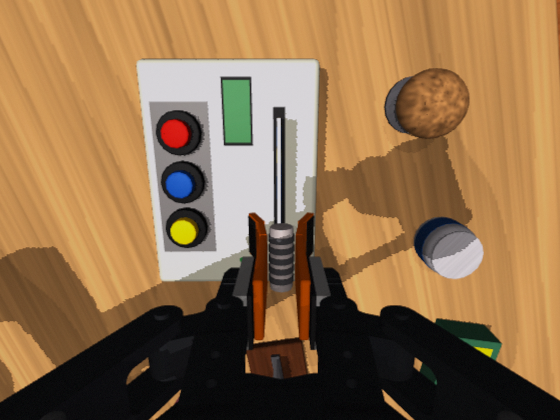

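The clip gap at (281,230) lines up with the card edge at (279,170). Small correction, then lower slowly.

drive_tool:
  increments: [1,-2,10,0,0.24,1,-2,30,0,0.24,1,-2,50,0,0.24,1,-2,65,0,0.24,1,-2,75,0,0.24,1,-2,80,0,0.24,1,-2,84,0,0.24,1,-2,88,0,0.24,1,-2,92,0,0.24,1,-2,96,0,0.24,1,-2,100,0,0.24,1,-2,104,0,0.24,1,-2,108,0,0.24,1,-2,111,0,0.24,1,-2,113,0,0.24,1,-2,113,0,0.24,1,-2,113,0,0.24]

```text
time_s: 16.55
eef_pos: [0.6116, 0.1356, 0.1389]
ee_rot: [[0.271, 0.963, 0.0], [0.963, -0.271, 0.0], [0.0, 0.0, -1.0]]
force: [-0.1, -0.5, -1.0]
gripper_width: 0.247
finger_force: 23.5
```

```bash
python3 n.py pics/w6.png; python3 m.py wrist; python3 - <<'E'
from h import *
c=cam("side"); cv2.imwrite("pics/s6.png",cv2.resize(c["img"][170:320,200:350],None,fx=4,fy=4,interpolation=cv2.INTER_CUBIC))
E
```

```text
t 16.6 pos [0.6117 0.1356 0.1391] yaw -15.7 F [ 0.3  0.6 -0.8] g 0.246 -> shift [-1.1  1.   1.1] turn -0.0
23.54192465543747
card 1148 [611.  137.3] [129.5  38.4] 74.1 0.1212429817948451
card in tool y [-19.4  -1.   17.5] x [-62.   65.1]
wrist 2935
  toolz -40 257 x -9.6 14.5 y -12.0 23.4 zmax -32.0
  toolz -32 210 x -10.7 14.6 y -12.1 22.5 zmax -24.0
  toolz -24 174 x -10.3 14.7 y -11.6 10.1 zmax -16.0
  toolz -16 122 x 1.8 14.7 y -11.7 10.1 zmax -8.0
  toolz -8 106 x -10.3 14.7 y -12.2 10.2 zmax -0.1
  toolz 0 84 x 6.6 14.7 y -12.6 11.4 zmax 8.0
  toolz 8 88 x 2.6 14.6 y -13.7 12.4 zmax 16.0
  toolz 16 178 x -8.4 14.7 y -16.5 14.5 zmax 23.7
  toolz 24 73 x 12.5 14.7 y -20.1 17.6 zmax 31.9
  toolz 32 17 x 12.8 14.5 y -20.4 17.7 zmax 35.2
```

View pics/s6.png

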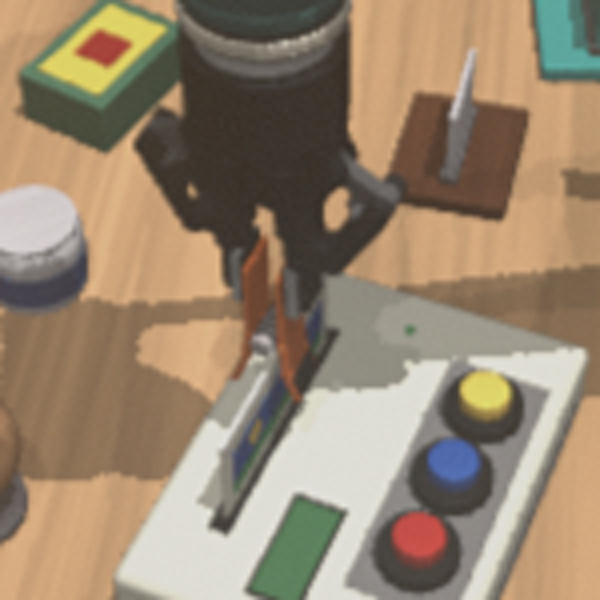

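The jaws straddle the card edge, centred to within 1 mm, with the edge about 15 mm inside and no contact force. Handing in.

```bash
python3 -c "
from plant import bot; print(bot.close_job())"
```

```text
the job is handed in; nothing more can be done
None
```

I pressed the yellow, blue and red keys in that order, and handed the job in with the clip squeezed fully open, upright over the middle of the card's top edge (edge about 15 mm inside the jaws, no contact force measured) at about 16.7 s of the 54 s.

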